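# Close the sweet pots on the lounge refreshment table

## Task

The four sweet pots on the refreshment table have just been refilled. Find the four wooden lids standing about among them and put each on the pot of its own shape and size, so that it drops home and lies flat on the rim. Leave the pots and the dish of wrapped sweets where they stand.

Things in the scene. Friction and masses are not known exactly. Their poses are not given: they have to be found in the camera images.
- lid_small_round_mid (a point): the smaller round lid: loose, pale wood, 60 to 130 g, 46 mm tall, standing on its plug. From below: plug 42 mm in diameter, 10 mm deep; flange 74 mm in diameter, 6 mm thick; upright steel knob to grip, 24 mm in diameter, 30 mm tall, in the middle. This point: its centre, 23 mm above its underside, 7 mm above the knob's foot. z up.
- pot_small_round_mouth (a point): the smaller round pot of sweets: olive, open, loose, 0.7 kg, 62 mm tall, 66 mm in diameter outside, 56 mm in diameter inside. This point: centre of its mouth, level with the rim. z up. Its lid's plug has 7 mm of play on each side; closed, the flange lies flat on the rim and the lid's centre point is 13 mm above this point.
- lid_large_round_mid (a point): the larger round lid: loose, pale wood, 60 to 130 g, 46 mm tall, standing on its plug. From below: plug 82 mm in diameter, 10 mm deep; flange 114 mm in diameter, 6 mm thick; upright steel knob to grip, 24 mm in diameter, 30 mm tall, in the middle. This point: its centre, 23 mm above its underside, 7 mm above the knob's foot. z up.
- pot_large_round_mouth (a point): the larger round pot of sweets: olive, open, loose, 0.7 kg, 66 mm tall, 106 mm in diameter outside, 96 mm in diameter inside. This point: centre of its mouth, level with the rim. z up. Its lid's plug has 7 mm of play on each side; closed, the flange lies flat on the rim and the lid's centre point is 13 mm above this point.
- lid_square_mid (a point): the square lid: loose, pale wood, 60 to 130 g, 46 mm tall, standing on its plug. From below: plug 58 mm along its x by 58 mm along its y, 10 mm deep; flange 90 mm along its x by 90 mm along its y, 6 mm thick; upright steel knob to grip, 24 mm in diameter, 30 mm tall, in the middle. This point: its centre, 23 mm above its underside, 7 mm above the knob's foot. z up; x and y run along its sides.
- pot_square_mouth (a point): the square pot of sweets: olive, open, loose, 0.7 kg, 74 mm tall, 82 mm along its x by 82 mm along its y outside, 72 mm along its x by 72 mm along its y inside. This point: centre of its mouth, level with the rim. z up; x and y run along its sides. Its lid's plug has 7 mm of play on each side; closed, the flange lies flat on the rim and the lid's centre point is 13 mm above this point.
- lid_oblong_mid (a point): the oblong (rectangular) lid: loose, pale wood, 60 to 130 g, 46 mm tall, standing on its plug. From below: plug 90 mm along its x by 46 mm along its y, 10 mm deep; flange 122 mm along its x by 78 mm along its y, 6 mm thick; upright steel knob to grip, 24 mm in diameter, 30 mm tall, in the middle. This point: its centre, 23 mm above its underside, 7 mm above the knob's foot. z up; x and y run along its sides.
- pot_oblong_mouth (a point): the oblong (rectangular) pot of sweets: olive, open, loose, 0.7 kg, 68 mm tall, 114 mm along its x by 70 mm along its y outside, 104 mm along its x by 60 mm along its y inside. This point: centre of its mouth, level with the rim. z up; x and y run along its sides. Its lid's plug has 7 mm of play on each side; closed, the flange lies flat on the rim and the lid's centre point is 13 mm above this point.
- dish_mid (a point): a shallow round rattan dish of wrapped sweets, 112 mm across the rim, 28 mm tall, loose, 0.3 kg; not part of the job, stays where it is. This point is at its centre, half-way up.
Not all that is in view belongs to the job. Leave any black or turquoise look-alike of the part that bears lid_large_round_mid alone.

How it is judged:
By the outcome, as a careful person would: the job done as asked, in the order asked, and still so for the second after the job is handed in, with the robot touching nothing.
It also fails if it takes over 109 s, if anything falls off the work surface, if the arm or the gripper's body presses on something with over 40 N, if the wrist force passes 120 N, or if a joint passes its speed limit or range.

## Robot

A 7-joint arm with a two-finger parallel gripper is mounted at the origin on the work surface. World frame = base frame: x ahead of the robot, y to its left, z up, the work surface at z = 0. Lengths are in m, angles in rad, forces in N, time in s.
With the tool pointing down it reaches from about 0.4 to 0.9 m from the base axis. Payload 5.6 kg.
Tool frame: the origin (TCP) lies midway between the tips of the shut fingers; the grasp point (between the pads) lies 19 mm behind it; z points along the fingers, y is the line along which they close (so a half turn about z gives the same grasp; the last joint's range is limited). The gripper opens to 92 mm and grips with 3 to 60 N. Pads are 20 mm wide; open, the fingers measure 128 mm over their backs; the gripper's body (75 mm by 189 mm) begins 69 mm behind the grasp point.
Start: joints at [1.094, 0.468, -0.012, 1.603, 0.006, 1.071, -0.056], TCP at [0.273, -0.59, 0.215] pointing down, gripper open.
Joint ranges: [-2.53, 2.53], [-0.31, 2.02], [-1.57, 1.55], [0.28, 2.44], [-1.29, 4.43], [0.15, 1.84], [-2.92, 2.92]. Speed limits (rad/s): [2.57, 2.57, 3.14, 3.14, 3.14, 3.14, 3.14].

## Interface

Orientations are given as a 3x3 rotation matrix whose columns are the frame's x, y, z axes.
In Python, from station import env, effector, solver, viewer, workorder, search_frame, tip_of gives the robot as it stands. Calls block until the motion is done:
- env.reach(position, orientation): joint-space move of the TCP to a pose.
- env.movel(position, frame=None, rate=0.15): straight line of the TCP; frame=None keeps the orientation; rate is the mean speed in m/s.
- env.goto_joints(angles): joint-space move.
- effector.release() and effector.grasp(squeeze=None): open the fingers fully, or close them until they stop; squeeze is the grip in N (None keeps the last).
- env.pause(seconds).
- solver.inverse_kinematics(position, orientation): joint angles nearest the present ones, or None.
- env.sense(): the state.
- viewer.read_camera(name): name is "side" or "top"; returns (picture, depth): 384x512x3 uint8, red, green, blue; 384x512 float32, m along the optical axis (not along the pixel's ray), 0 where there is no reading.
- viewer.camera_info(name): a dict with "intrinsics" (3x3 intrinsics, pixels), "eye" and "rotation" of the camera in the world. Camera axes: x right, y up, looking along -z (the intrinsics and any distortion apply to the point x, -y, -z); pixel columns grow to the right and rows downward; lengths in m; the calibration is good to about 2 mm. A picture is of the moment at which its call begins. camera_info takes no time and is no camera call.
A pose or a line that the arm cannot do raises env.PlanningError and nothing moves.
- workorder.finish_job(): hands the job in; it is judged then, once.
Trained networks look in the newest picture that a camera, given by its name, has taken for a name from the list of things; names that differ only in an ending like _2 or _b are one class to them, and where a whole thing is asked for, a point or a joint stands for the part that bears it (a point fixed in the world has none). Each returns a list of dicts, best first, with "score" (0 to 1); they miss things now and then, are a little off and sometimes report something else, mostly with a low value. They report only what shows in the picture. A call takes as long as a camera call. They do not tell look-alikes from the thing itself.
- search_frame(camera, name): "at" ([x, y, z] in m, in world coordinates, good to about 4 mm: the middle of the surface that is visible of it).
- tip_of(camera, name): "at" ([x, y, z] in m, in world coordinates, good to about 4 mm: a listed point, or the origin of a listed thing).
The state is a dict: "t": time; "joint_positions": joint angles; "joint_velocities": joint speeds; "tau": joint torques, N m; "ee_pos": TCP position; "tcp_rot": TCP orientation; "wrist_force": force on the tool from outside, world axes, zero at the start; "moment": the same for the moment, N m; "gripper_width": finger opening in m; "grasp_force": force on a finger pad.
Only numpy, scipy, OpenCV 4.12 (cv2) and the standard library are available. Lean on these libraries where they do the work, as an engineer would, in place of code of your own. Each camera call takes 0.05 s, during which the arm holds its last target. There are 200 camera calls.

## Working session

There is one attempt and no reset: what is moved stays moved. The work goes in short steps, each a Python script; the robot and the scene stay as the last script left them, time stands still between calls to the robot, and variables do not carry over. Pictures are saved under pics/ and viewed, at most 14 in all, crops included, and the job is handed in when it is done.

```bash
mkdir -p pics; ls; python3 - <<'E'
from station import env, viewer, tip_of
import cv2, numpy as np
for c in ("top","side"):
    p,d=viewer.read_camera(c); cv2.imwrite(f"pics/{c}0.png",p[:,:,::-1]); np.save(f"{c}0.npy",d)
    i=viewer.camera_info(c); print(c,i)
    for s in ("small_round","large_round","square","oblong"):
        for n in (f"lid_{s}_mid",f"pot_{s}_mouth"):
            print(n,[(np.round(r["at"],3).tolist(),round(r["score"],2)) for r in tip_of(c,n)][:4])
    print([(np.round(r["at"],3).tolist(),round(r["score"],2)) for r in tip_of(c,"dish_mid")][:3])
print(env.sense()["t"])
E
```

```text
pics
top {'intrinsics': array([[429.89169153,   0.        , 243.68417006],
       [  0.        , 429.89169153, 191.19085502],
       [  0.        ,   0.        ,   1.        ]]), 'eye': array([0.35980113, 0.009063  , 1.30110917]), 'rotation': array([[ 0.0226512 ,  0.99824179, -0.05477451],
       [-0.99958177,  0.02359876,  0.01671466],
       [ 0.01797788,  0.05437299,  0.99835884]])}
lid_small_round_mid [([0.634, 0.226, 0.026], 0.59)]
pot_small_round_mouth [([0.521, -0.428, 0.062], 0.81), ([0.518, 0.431, 0.074], 0.45)]
lid_large_round_mid [([0.366, -0.446, 0.023], 0.69), ([0.679, -0.41, 0.023], 0.68), ([0.209, -0.351, 0.028], 0.67), ([0.456, -0.084, 0.02], 0.62)]
pot_large_round_mouth [([0.604, -0.224, 0.066], 0.78), ([0.519, -0.426, 0.066], 0.56)]
lid_square_mid [([0.64, 0.002, 0.024], 0.71)]
pot_square_mouth [([0.518, 0.428, 0.07], 0.6)]
lid_oblong_mid [([0.389, -0.286, 0.022], 0.59), ([0.516, 0.434, 0.072], 0.2)]
pot_oblong_mouth [([0.39, 0.264, 0.064], 0.8)]
[([0.477, 0.121, 0.008], 0.66), ([0.602, -0.225, 0.064], 0.51)]
side {'intrinsics': array([[363.91802164,   0.        , 2
[... 252 characters left out ...]
0.57742325,  0.81489454],
       [ 0.0145892 ,  0.81541525,  0.57869261]])}
lid_small_round_mid [([0.638, 0.221, 0.024], 0.82)]
pot_small_round_mouth [([0.52, -0.431, 0.065], 0.89), ([0.388, -0.278, 0.025], 0.17)]
lid_large_round_mid [([0.365, -0.45, 0.021], 0.86), ([0.679, -0.415, 0.022], 0.83), ([0.391, 0.264, 0.068], 0.69), ([0.46, -0.084, 0.02], 0.63)]
pot_large_round_mouth [([0.607, -0.221, 0.067], 0.59), ([0.388, 0.263, 0.069], 0.5), ([0.64, 0.22, 0.02], 0.17)]
lid_square_mid [([0.644, -0.005, 0.024], 0.97)]
pot_square_mouth [([0.512, 0.434, 0.073], 0.96)]
lid_oblong_mid [([0.385, -0.278, 0.025], 0.59)]
pot_oblong_mouth [([0.391, 0.262, 0.069], 0.8)]
[([0.476, 0.118, 0.015], 0.66)]
1.0
```

View pics/top0.png

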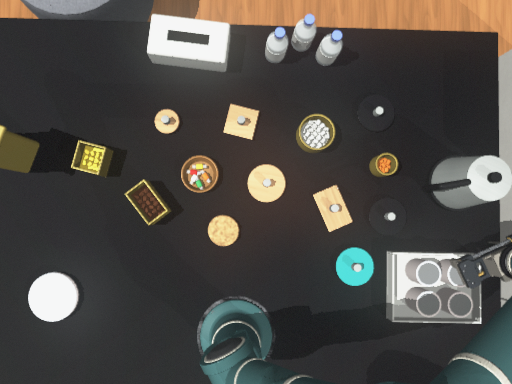

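View pics/side0.png

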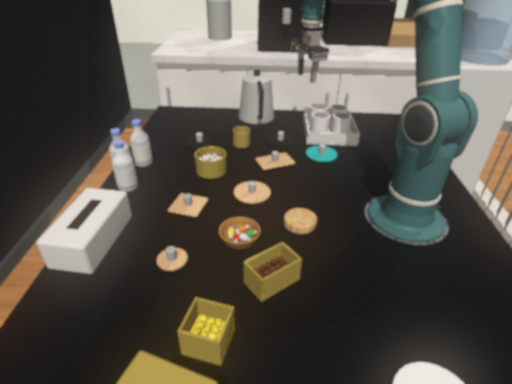

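The top view shows these candidates:
- **Wooden lids with knobs:** small round at (167,121), square at (241,121), large round at (266,183) and oblong at (333,208).
- **Look-alikes of the large round lid:** black at (376,112) and (388,216), turquoise at (355,267). I leave these alone. The pale-wood one at (266,183) fits the description.
- **Knobless biscuit or coaster:** at (223,231), not part of the job.

Next I'll measure exact poses and confirm with a crop.

```bash
cat > h.py <<'E'
from station import env, effector, solver, viewer, workorder
import cv2, numpy as np
def cloud(c="top"):
    p,d=viewer.read_camera(c); i=viewer.camera_info(c); K=i["intrinsics"]
    v,u=np.mgrid[:d.shape[0],:d.shape[1]]
    P=np.stack([(u-K[0,2])/K[0,0]*d,-(v-K[1,2])/K[1,1]*d,-d],-1)@i["rotation"].T+i["eye"]
    P[d==0]=np.nan
    return p,P
def fit(P,xy,r,lo,hi):
    m=(np.hypot(P[...,0]-xy[0],P[...,1]-xy[1])<r)&(P[...,2]>lo)&(P[...,2]<hi)
    q=(P[m][:,:2]*1000).astype(np.float32)
    (c,s,a)=cv2.minAreaRect(q); 
    if s[0]<s[1]: s=s[::-1]; a+=90
    return np.array(c)/1000,np.array(s),(a+90)%180-90, cv2.minEnclosingCircle(q)
LID=dict(small=(.636,.224),large=(.458,-.084),square=(.642,-.001),oblong=(.387,-.282))
POT=dict(small=(.52,-.429,.062),large=(.605,-.223,.066),square=(.515,.431,.074),oblong=(.39,.263,.068))
E
python3 - <<'E'
from h import *
p,P=cloud()
cv2.imwrite("pics/crop.png",cv2.resize(p[90:250,60:420,::-1],None,fx=2.2,fy=2.2,interpolation=cv2.INTER_CUBIC))
f=lambda r:(np.round(r[0],4),np.round(r[1]),round(r[2],1),np.round(r[3][0],1),round(r[3][1],1))
for n,x in LID.items():
    print(n,"lid",f(fit(P,x,.075,.008,.022)),"knob",f(fit(P,x,.075,.038,.06)))
for n,x in POT.items():
    print(n,"pot",f(fit(P,x[:2],.08,.045,.09)),"toprim",f(fit(P,x[:2],.08,x[2]-.006,x[2]+.008)))
print(np.nanmedian(P[340:350,150:160,2]), "black obj pts")
for n,(v,u) in dict(box=(150,10),kettle=(180,470),tissue=(45,190),bottle=(37,282),tray=(285,400)).items(): print(n,np.round(P[v,u],3))
E
```

```text
small lid (array([0.6353, 0.226 ]), array([73., 71.]), -86.7, array([636.8, 225.9]), 37.1) knob (array([0.6356, 0.2257]), array([21., 21.]), 0.2, array([637.1, 226.4]), 12.1)
large lid (array([ 0.4554, -0.0776]), array([112., 112.]), 1.5, array([456.3, -78.4]), 57.1) knob (array([ 0.4559, -0.0784]), array([21., 21.]), -43.9, array([455.8, -78.3]), 11.4)
square lid (array([0.6412, 0.0018]), array([91., 90.]), -12.7, array([641.7,   2.2]), 61.9) knob (array([0.6406, 0.0022]), array([21., 21.]), -88.0, array([640.8,   2.2]), 11.1)
oblong lid (array([ 0.3855, -0.2789]), array([122.,  79.]), 24.5, array([ 386.3, -278.7]), 70.2) knob (array([ 0.3843, -0.2795]), array([22., 21.]), -88.8, array([ 385.6, -279.8]), 11.8)
small pot (array([ 0.517 , -0.4254]), array([66., 65.]), 81.7, array([ 517.2, -425.7]), 33.8) toprim (array([ 0.5175, -0.424 ]), array([65., 63.]), -28.0, array([ 516.9, -425.4]), 33.5)
large pot (array([ 0.6054, -0.2185]), array([104., 104.]), 42.1, array([ 605.4, -219.2]), 53.6) toprim (array([ 0.6055, -0.2186]), array([104., 104.]), 41.9, array([ 605.4, -219.2]), 53.6)
square pot (array([0.5133, 0.4354]), array([86., 82.]), 76.8, array([512.9, 434.9]), 57.3) toprim (array([0.5134, 0.4355]), array([86., 82.]), 76.4, array([513.4, 436. ]), 56.2)
oblong pot (array([0.3895, 0.2679]), array([114.,  71.]), 39.1, array([389.5, 268.5]), 66.0) toprim (array([0.3896, 0.2679]), array([114.,  71.]), 39.1, array([389.9, 268.4]), 66.0)
-0.001299364086899013 black obj pts
box [0.519 0.618 0.146]
kettle [ 0.463 -0.597  0.197]
tissue [0.843 0.152 0.09 ]
bottle [ 0.848 -0.106  0.151]
tray [ 0.159 -0.49   0.001]
```

View pics/crop.png

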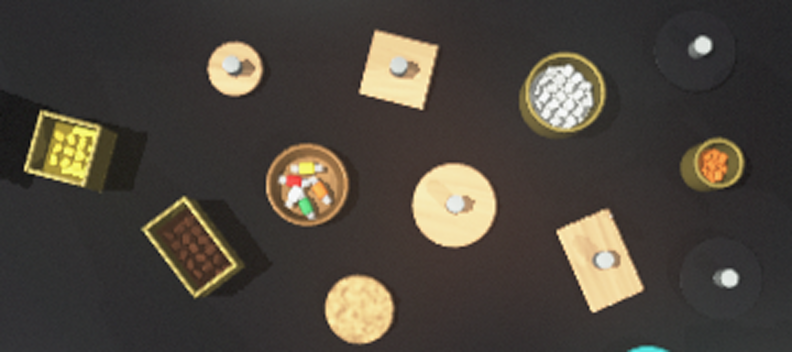

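The crop confirms it: the pale-wood large lid at crop (454,205) has a knob, the black ones are at (694,50) and (721,278), and the biscuit at (360,308) has no knob. I'll refine with the side camera and plan the grasp yaws.

```bash
cat >> h.py <<'E'
def R(deg):
    c,s=np.cos(np.radians(deg)),np.sin(np.radians(deg))
    return np.array([[c,s,0],[s,-c,0],[0,0,-1.]])
E
python3 - <<'E'
from h import *
p,P=cloud("side")
f=lambda r:(np.round(r[0],4),np.round(r[1]),round(r[2],1),np.round(r[3][0],1),round(r[3][1],1))
for n,x in LID.items(): print(n,"lid",f(fit(P,x,.07,.010,.022)))
for n,x in POT.items(): print(n,"pot",f(fit(P,x[:2],.07,x[2]-.008,x[2]+.008)))
J=lambda x,y,z,a: solver.inverse_kinematics([x,y,z],R(a))
for n,rot in dict(oblong=14.6,square=-.3,large=0,small=0).items():
    print(n)
    for a in range(-180,180,30):
        q=[J(*LID[n],.02,a),J(*LID[n],.22,a),J(*POT[n][:2],POT[n][2]+.012,a+rot),J(*POT[n][:2],.22,a+rot)]
        print(a,None if any(k is None for k in q) else [np.round(k[[0,4,6]],1).tolist() for k in map(np.array,(q[0],q[2]))])
E
```

```text
small lid (array([0.6376, 0.2268]), array([71., 68.]), 13.8, array([639. , 224.5]), 37.5)
large lid (array([ 0.459 , -0.0787]), array([112., 112.]), -1.9, array([458.2, -79.1]), 57.9)
square lid (array([0.6442, 0.0008]), array([93., 91.]), 77.8, array([ 6.441e+02, -4.000e-01]), 61.9)
oblong lid (array([ 0.3881, -0.2804]), array([122.,  86.]), 22.8, array([ 387.2, -282.3]), 69.6)
small pot (array([ 0.5198, -0.4267]), array([66., 63.]), 76.5, array([ 519.1, -427. ]), 34.1)
large pot (array([ 0.6086, -0.2208]), array([108., 103.]), -68.7, array([ 607.7, -221.1]), 55.7)
square pot (array([0.5154, 0.4342]), array([85., 82.]), 76.8, array([515.1, 435. ]), 57.3)
oblong pot (array([0.3916, 0.2666]), array([116.,  73.]), 39.1, array([391.8, 266.7]), 66.5)
oblong
-180 [[1.0, 0.5, 1.7], [0.1, 0.7, 0.6]]
-150 [[1.5, 1.2, 1.7], [0.2, 0.8, 1.0]]
-120 [[0.3, -0.4, -2.8], [0.3, 1.0, 1.3]]
-90 [[0.3, -0.3, -2.3], [0.3, 1.0, 1.9]]
-60 [[0.4, -0.2, -1.9], [0.3, 1.0, 2.4]]
-30 [[0.5, -0.1, -1.5], [-1.0, -0.3, -2.2]]
0 [[0.6, 0.0, -1.0], [0.0, 0.6, -2.5]]
30 [[0.7, 0.1, -0.6], [-0.1, 0.5, -1.9]]
60 [[0.7
[... 943 characters left out ...]
-1.3]]
30 [[0.3, 0.2, -1.2], [0.4, 0.1, -0.8]]
60 [[0.4, 0.3, -0.7], [0.5, 0.2, -0.4]]
90 [[0.5, 0.4, -0.3], [0.5, 0.3, 0.1]]
120 [[0.5, 0.5, 0.2], [0.6, 0.4, 0.6]]
150 [[0.6, 0.5, 0.7], [0.7, 0.4, 1.0]]
small
-180 [[0.1, 0.8, 0.6], [1.0, 0.5, 1.8]]
-150 [[0.3, 1.1, 1.0], [1.4, 1.2, 2.0]]
-120 [[0.4, 1.3, 1.4], [0.3, -0.4, -2.7]]
-90 [[0.4, 1.3, 2.0], [0.4, -0.3, -2.3]]
-60 [[-1.1, -1.1, -2.2], [0.5, -0.2, -1.8]]
-30 [[-0.3, 0.2, -2.6], [0.6, -0.1, -1.4]]
0 [[-0.2, 0.3, -2.2], [0.6, -0.0, -0.9]]
30 [[-0.1, 0.4, -1.8], [0.7, 0.1, -0.5]]
60 [[-0.0, 0.5, -1.3], [0.8, 0.1, 0.0]]
90 [[-0.0, 0.5, -0.8], [0.8, 0.2, 0.5]]
120 [[0.0, 0.6, -0.3], [0.9, 0.3, 0.9]]
150 [[0.1, 0.7, 0.2], [1.0, 0.4, 1.4]]
```

```bash
cat >> h.py <<'E'
LID=dict(small=(.6368,.2255),large=(.4572,-.0787),square=(.6424,.0013),oblong=(.3867,-.2798))
POT=dict(small=(.5184,-.4258,.062),large=(.6067,-.2197,.066),square=(.5145,.4348,.074),oblong=(.3907,.2672,.068))
YAW=dict(small=(90,90),large=(90,90),square=(120,119.3),oblong=(110,125))
def st(s):
    e=env.sense(); print(s,"t%.1f"%e["t"],"F",np.round(e["wrist_force"],1),"w%.4f"%e["gripper_width"],"pos",np.round(e["ee_pos"],4))
H=.22
def pick(n):
    x=LID[n]; r=R(YAW[n][0])
    env.reach([*x,H-.08],r); env.movel([*x,.021],rate=.12)
    st("down"); effector.grasp(25); st("grip"); env.movel([*x,H],rate=.15); st("lift")
def place(n):
    x,y,z=POT[n]
    env.reach([x,y,H],R(YAW[n][1])); env.movel([x,y,z+.03],rate=.15); st("above"); env.movel([x,y,z+.0125],rate=.04)
    st("in")
def let(n):
    x,y,z=POT[n]
    effector.release(); env.movel([x,y,H],rate=.2); st("free")
E
python3 - <<'E'
from h import *
e=env.sense()["ee_pos"]; env.movel([e[0],e[1],.30])
env.reach([*LID["oblong"],.25],R(110))
pick("oblong")
x,y,z=POT["oblong"]
env.reach([x,y,H],R(125)); st("over")
for c in ("side",):
    p,P=cloud(c); cv2.imwrite("pics/over.png",cv2.resize(p[150:384,150:400,::-1],None,fx=2.4,fy=2.4))
print("lid", fit(P,(x,y),.08,.185,.222)[:3])
E
```

```text
down t4.7 F [-0.2  0.6 -0.1] w0.0922 pos [ 0.3872 -0.2801  0.0217]
grip t5.8 F [-0.5  0.3 -0.2] w0.0236 pos [ 0.3866 -0.2798  0.021 ]
lift t7.3 F [ 0.1 -0.4 -0.9] w0.0234 pos [ 0.3862 -0.2795  0.2192]
over t9.2 F [ 0.3 -0.9 -0.6] w0.0229 pos [0.3914 0.2662 0.2198]
lid (array([0.39309262, 0.26521609]), array([124.12841797,  79.02308655]), 39.25487518310547)
```

View pics/over.png

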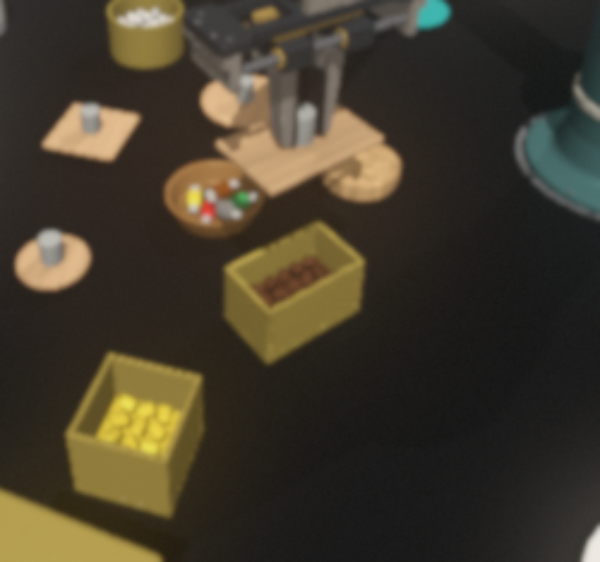

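The oblong lid hangs level at crop (300,150), parallel to its pot at (295,290), with a side-camera offset of about 2 mm, inside the 7 mm play. I'll place it.

```bash
python3 - <<'E'
from h import *
place("oblong"); let("oblong"); env.reach([*LID["square"],H],R(120))
for c in ("side","top"):
    p,P=cloud(c); x,y,z=POT["oblong"]
    m=np.hypot(P[...,0]-x,P[...,1]-y)<.035; m&=(P[...,2]>z-.02)&(P[...,2]<z+.02)
    A=np.c_[P[m][:,:2]-[x,y],np.ones(m.sum())]; print(c,"flange plane",np.round(np.linalg.lstsq(A,P[m][:,2],rcond=None)[0],3),fit(P,(x,y),.08,z-.001,z+.016)[:3])
pick("square")
E
```

```text
above t10.5 F [ 0.3  0.9 -0.7] w0.0233 pos [0.3911 0.2678 0.0987]
in t11.1 F [-0.3 -0.5 -0.8] w0.0231 pos [0.3906 0.2673 0.0804]
free t13.0 F [-0.5 -0.1 -0.8] w0.0917 pos [0.3903 0.2665 0.2191]
side flange plane [ 0.074 -0.093  0.074] (array([0.39343851, 0.26642603]), array([123.11436462,  80.51594543]), 39.369049072265625)
top flange plane [-0.002 -0.007  0.073] (array([0.39123892, 0.26821674]), array([122.84446716,  78.6322937 ]), 39.57791519165039)
down t16.1 F [ 0.9 -0.4  0. ] w0.0919 pos [0.6431 0.0015 0.0219]
grip t17.1 F [-0.2  0.8  0.5] w0.0233 pos [0.6422 0.0013 0.0209]
lift t18.6 F [-0.1 -0.2 -2.1] w0.0235 pos [0.6418 0.0011 0.2189]
```

The oblong lid is flat and its flange top is at 0.074 m, as it should be. Square next, then the large.

```bash
cat >> h.py <<'E'
def check(n):
    p,P=cloud("top"); x,y,z=POT[n]
    d=np.hypot(P[...,0]-x,P[...,1]-y); m=(d<.032)&(d>.016)&(P[...,2]>z-.02)&(P[...,2]<z+.02)
    A=np.c_[P[m][:,:2]-[x,y],np.ones(m.sum())]
    print(n,"plane",np.round(np.linalg.lstsq(A,P[m][:,2],rcond=None)[0],3),"want",z+.006,fit(P,(x,y),.08,z-.001,z+.016)[:3]); return p
E
python3 - <<'E'
from h import *
place("square"); let("square"); env.reach([*LID["large"],H],R(90)); p=check("square")
pick("large"); place("large"); let("large")
env.reach([*LID["small"],H],R(90)); check("large"); pick("small")
E
```

```text
above t21.1 F [ 0.5  0.  -1.1] w0.0234 pos [0.5149 0.4354 0.1051]
in t21.7 F [ 0.6  0.2 -1.7] w0.0230 pos [0.5144 0.4348 0.0863]
free t23.6 F [ 0.2  0.  -0.5] w0.0922 pos [0.5142 0.434  0.2187]
square plane [ 0.003 -0.001  0.079] want 0.08 (array([0.51446204, 0.43577515]), array([92.49401855, 89.87576294]), 77.27082061767578)
down t27.1 F [-0.3 -1.2  0.8] w0.0919 pos [ 0.4578 -0.0788  0.0216]
grip t28.2 F [-0.7  0.  -0.5] w0.0233 pos [ 0.4572 -0.0787  0.021 ]
lift t29.6 F [-0.5 -0.7 -0.2] w0.0234 pos [ 0.4566 -0.0786  0.2192]
above t31.4 F [ 0.6 -0.3 -1.4] w0.0234 pos [ 0.6075 -0.2197  0.0972]
in t32.0 F [ 0.8 -0.9 -0.8] w0.0231 pos [ 0.6067 -0.2196  0.0783]
free t34.0 F [-0.3 -0.3  0.3] w0.0923 pos [ 0.6059 -0.2198  0.2188]
large plane [0.014 0.004 0.071] want 0.07200000000000001 (array([ 0.60599799, -0.21903836]), array([112.53903961, 110.77567291]), -43.253822326660156)
down t37.2 F [ 0.6 -0.3  0.4] w0.0921 pos [0.6374 0.2259 0.022 ]
grip t38.2 F [ 0.5  0.1 -0.9] w0.0237 pos [0.6368 0.2255 0.021 ]
lift t39.7 F [-0.3 -0.2 -1.3] w0.0232 pos [0.6363 0.2252 0.2188]
```

```bash
python3 - <<'E'
from h import *
p,P=cloud("top"); m=(P[...,2]>.09)&(P[...,1]<-.4)&(P[...,0]>.3)&(P[...,0]<.7)
Q=P[m]; print(Q.min(0),Q.max(0)); b=Q[(Q[:,0]>.40)&(Q[:,0]<.63)]; print(b[b[:,1].argmax()])
i=Q[:,1].argsort()[-3:]; print(Q[i])
E
```

```text
[ 0.40163463 -0.71279455  0.09019715] [ 0.53831297 -0.51955291  0.2245505 ]
[ 0.44717715 -0.51955291  0.17834055]
[[ 0.44690811 -0.52019304  0.18261026]
 [ 0.44647859 -0.52006781  0.1482347 ]
 [ 0.44717715 -0.51955291  0.17834055]]
```

The kettle's nearest point is at y = -0.52 and the gripper body reaches only y = -0.463, so it's clear.

```bash
python3 - <<'E'
from h import *
place("small"); let("small"); env.movel([*POT["small"][:2],.30]); env.reach([.45,.0,.35],R(90))
for n in LID: check(n)
env.reach([.40,-.0,.40],R(90))
p,_=cloud("side"); q,_=cloud("top")
cv2.imwrite("pics/e1.png",cv2.resize(p[100:384,100:370,::-1],None,fx=2.1,fy=2.1)); cv2.imwrite("pics/e2.png",q[:,:,::-1]); st("end")
E
```

```text
above t43.1 F [-0.6  0.1 -0.1] w0.0235 pos [ 0.5192 -0.4261  0.0931]
in t43.7 F [ 0.3  0.5 -1. ] w0.0235 pos [ 0.5184 -0.4257  0.0743]
free t45.7 F [ 0.3  0.8 -0.2] w0.0919 pos [ 0.5176 -0.4256  0.2187]
small plane [-0.006 -0.01   0.066] want 0.068 (array([ 0.5182511 , -0.42431519]), array([72.97351074, 71.93735504]), -18.22046661376953)
large plane [ 0.009 -0.002  0.071] want 0.07200000000000001 (array([ 0.60669818, -0.21888426]), array([112.05228424, 111.40399933]), 22.945730209350586)
square plane [-0.002 -0.006  0.079] want 0.08 (array([0.51455267, 0.43581622]), array([91.99073792, 90.00424194]), 76.38523864746094)
oblong plane [-0.002 -0.001  0.073] want 0.07400000000000001 (array([0.39121613, 0.26808032]), array([122.20977783,  78.51965332]), 39.64650344848633)
end t48.7 F [-1.   0.2  0.4] w0.0922 pos [ 0.4    -0.0005  0.3993]
```

View pics/e1.png

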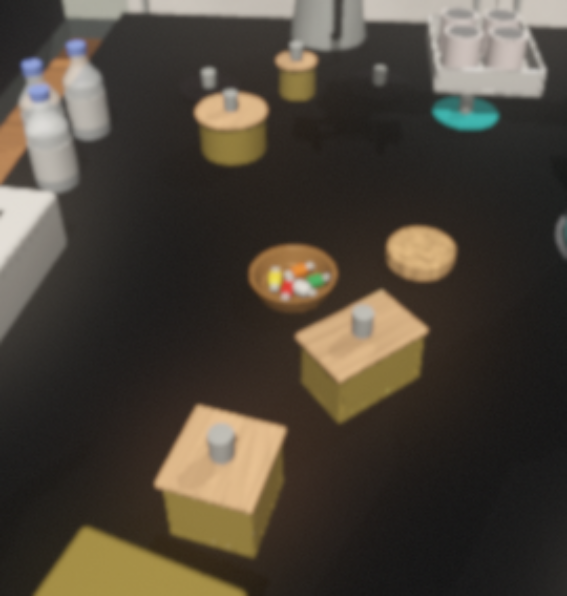

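View pics/e2.png

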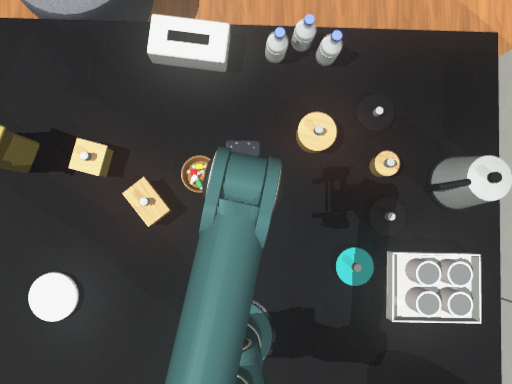

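All four lids sit flat on their pots: side crop (222,455), (362,335), (231,125) and (297,62). The dish and look-alikes haven't moved.

```bash
python3 -c "
from station import workorder; print(workorder.finish_job())"
```

```text
the job is handed in; nothing more can be done
None
```

All four lids lie flat on their own pots, with the pots, dish and look-alikes left where they stood; I handed the job in at about 49 s of the 109 s allowed.

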